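Close up the red tool chest

TASK

Close up the red tool chest on the bench using only pushes with the fingertips: push both open drawers gently all the way home, and only then gently swing the lid down from behind until it is fully shut. Do not grip anything or put a finger inside the drawers or against the inside of the lid, and leave the things lying around the chest where they are.

Things in the scene. Friction and masses are not known exactly. Their poses are not given: they have to be found in the camera images.
- chest: red steel tool chest, fixed to the bench, 170 mm deep (x), 330 mm wide (y), its rim 100 mm above the bench. Origin: centre of its underside, on the bench. Its x axis points from the front (drawer side, facing the robot) to the back, y to the left seen from the robot, z up. Shallow tray with tools on top, two drawers side by side in the front, a lid hinged along the rear top edge.
- drawer_left (a joint): left drawer (chest +y side): how far it is pulled out, m. 0 = fully home (a hard stop), grows as it slides out along the chest's -x; starts 0.03 to 0.07. Its slide needs about 2 N plus 4 N per m/s and stays where it is left.
- drawer_right (a joint): right drawer (chest -y side): the same.
- drawer_left_front (a point): where to push the left drawer: middle of the flat outside face of its red front, 60 mm above the bench, moving with the drawer. The front is 154 mm wide, 24 to 90 mm above the bench, 6 mm thick; drawer home, its face lies 91 mm in front of the chest's origin. A finger strip stands 8 mm proud at 26 to 32 mm above the bench. The steel tray behind the front is not to be touched.
- drawer_right_front (a point): the same point on the right drawer; the drawers' middles lie 80 mm left and right of the chest's middle.
- lid (a joint): angle of the lid, rad. 0 = shut (hard stop), grows as it opens upwards and backwards; starts at 1.1 to 1.4, leaning slightly towards the robot. A stiff hinge holds it at any angle: about 0.5 N m to move it (less going down, as its 0.3 kg helps).
- lid_hinge (a point): middle of the hinge line, fixed on the rear top edge of the chest: chest x = +85 mm, z = 100 mm; the line runs along the chest's y. The point's axes are the chest's.
- lid_edge (a point): middle of the lid's free edge on its outside face, 182 mm from the hinge line and 5 mm outwards. The lid is a red panel 182 x 346 mm; its outside face lies 5 mm off the hinge line's plane, with a flat handle plate 6 mm proud in its middle; a 14 mm skirt hangs inside its edges. Its black rubber inside is not to be touched. Shut, the outside is level, 105 mm above the bench.
- oil_can: loose green oil can with a spout, 60 mm diameter, 100 mm high, left of the chest; origin centre of underside. Leave alone.
- screw_jar: loose glass jar with blue cap, 64 mm diameter, 85 mm high, left of the chest; origin centre of underside. Leave alone.
- screwdriver: loose orange-handled screwdriver, 190 mm, lying on the bench left of the chest. Leave alone.
- wrench: loose steel wrench, 170 mm, lying on the bench right of the chest. Leave alone.
- tape_measure: loose yellow tape measure 65 x 34 x 60 mm, right of the chest; origin centre of underside. Leave alone.
- mug: loose grey mug, 76 mm diameter, 90 mm high, right of the chest; origin centre of underside. Leave alone.
- socket: loose steel socket (ring) 26 mm diameter, 32 mm high, standing on the bench in front of the gap between the drawers, about 210 mm in front of the chest's origin; origin centre of underside. Leave alone.

How it is judged:
By the outcome, as a careful person would: the job done as asked, in the order asked, and still so for the second after the job is handed in, with the robot touching nothing.
It also fails if it takes over 64 s, if anything falls off the work surface, if the arm or the gripper's body presses on something with over 40 N, if the wrist force passes 120 N, or if a joint passes its speed limit or range.

ROBOT

A 6-joint arm with a two-finger parallel gripper is mounted at the origin on the work surface. World frame = base frame: x ahead of the robot, y to its left, z up, the work surface at z = 0. Lengths are in m, angles in rad, forces in N, time in s.
With the tool pointing down it reaches from about 0.25 to 0.775 m from the base axis. Payload 4 kg.
Tool frame: the origin (TCP) lies at the very end of the fingers, on their centre line; the grasp point (between the pads) lies 19 mm behind it; z points along the fingers, y is the line along which they close (so a half turn about z gives the same grasp; the last joint's range is limited). The gripper opens to 85 mm and grips with 20 to 120 N. Pads are 22 mm wide; open, the fingers measure 114 mm over their backs; the gripper's body (76 mm by 85 mm) begins 54 mm behind the grasp point. The pads swing forward as they close: fully open they stand 13 mm farther back than shut.
Start: joints at [1.135, 0.087, 1.371, -0, 1.684, -0.103], TCP at [0.18, 0.52, 0.231] pointing down, gripper open.
Joint ranges: [-3.1, 3.1], [-0.76, 2.03], [0.27, 2.55], [-1.08, 4.22], [0.17, 2.65], [-2.57, 2.57]. Speed limits (rad/s): [2.79, 2.79, 3.14, 3.14, 3.14, 3.14].

INTERFACE

Orientations are given as a unit quaternion [w, x, y, z].
In Python, from rig import r gives the robot as it stands. The module is installed in compiled form; this text tells all that it offers.
- The arm moves only by the tool move_arm, never from a script. Its argument "commands" is a list of rows, each a list of 2 entries, a list of its own where there are three numbers: the shift along the tool's x, y, z in m, then the turn, a rotation vector about the tool's x, y, z in degrees. A call has 1 to 10 rows; each row shifts and turns the commanded pose from where the row before left it, along the tool's axes as they then stand; what a row does not reach is not made up. A row lasts 1/8 s, in which the tool goes at most 62.5 mm and 10.7 degrees, less where a joint would pass 70% of its speed; a pose out of reach is approached as far as the arm can. A call with a gripper value outside its range is refused whole. "gripper" is the finger opening in m, from 0 to 0.0854, set as the call begins (left out, the last holds). The fingers move at their own pace and stop on an object; "force" is the grip in N (left out, the last holds). Time passes only in rows, so rows that do not move let the fingers close. It gives the time, the measured TCP pose, the force, the opening and the grip force at its end, in the units of the state.
- r.observe(): the state, without advancing time (a new reading comes with each control period).
- r.camera(name): name is "side" or "top" or "wrist"; returns a dict with "img" (420x560x3 uint8, blue, green, red), "fx", "fy", "cx", "cy" (pixels), "position" and "rotation" of the camera in the world; the wrist camera has in their place "T_tool_cam" (4x4, takes a point from camera to tool coordinates, whose origin is the TCP and whose axes are the flange's). Camera axes: x right, y up, looking along -z (the intrinsics and any distortion apply to the point x, -y, -z); pixel columns grow to the right and rows downward; lengths in m; the calibration is good to about 2 mm. A picture is of the moment at which its call begins: read the wrist's pose just before it. There is no depth.
- r.hand_in(): hands the job in; it is judged then, once.
Trained networks look in a picture, given as the dict that the camera call returned (one of the last four; its "shot" number tells which), for a name from the list of things; names that differ only in an ending like _2 or _b are one class to them, and where a whole thing is asked for, a point or a joint stands for the part that bears it (a point fixed in the world has none). Each returns a list of dicts, best first, with "score" (0 to 1); they miss things now and then, are a little off and sometimes report something else, mostly with a low value. They report only what shows in the picture. A call takes as long as a camera call.
- r.search_frame(thing, picture): "rect" ([left, top, width, height] in pixels, round what is visible of it).
- r.trace(thing, picture): "region" (420x560 bool, what is visible of it) and "rect" ([left, top, width, height] in pixels, round what is visible of it).
- r.mark_of(thing, picture): "xy" ([column, row] in pixels: a listed point, or the origin of a listed thing).
The state is a dict: "clock": time; "q": joint angles; "joint_vel": joint speeds; "tau": joint torques, N m; "tcp_pos": TCP position; "orientation": TCP orientation; "wrist_force": force on the tool from outside, world axes, zero at the start; "wrist_torque": the same for the moment, N m; "grip_width": opening from 0.0 (shut) to 1.0 (fully open); "finger_force": force on a finger pad.
Only numpy, scipy, OpenCV 4.12 (cv2) and the standard library are available. Lean on these libraries where they do the work, as an engineer would, in place of code of your own. Each camera call takes 0.05 s, during which the arm holds its last target. There are 200 camera calls.

## Working session

There is one attempt and no reset: what is moved stays moved. The work goes in short steps, Python scripts to look and compute and a tool call to move; the robot and the scene stay as the last step left them, time stands still between calls to the robot, and variables do not carry over. Pictures are saved under pics/ and viewed, at most 10 in all, crops included, and the job is handed in when it is done.

Besides the shell and the picture viewer there is one more tool, called after "Emit:" as a command line: name --argument value ..., lists and objects as JSON in quotes. move_arm: Moves the arm, as the interface text tells. Its arguments: {"type":"object","properties":{"commands":{"type":"array"},"gripper":{"type":"number"},"force":{"type":"number"}},"required":["commands"]}

```bash
mkdir -p pics; cat > h.py <<'E'
from rig import r
import numpy as np, cv2
from scipy.spatial.transform import Rotation as R
def ray(c,uv):
    d=np.array([(uv[0]-c['cx'])/c['fx'],-(uv[1]-c['cy'])/c['fy'],-1.]); d=np.array(c['rotation'])@d
    return np.array(c['position']),d/np.linalg.norm(d)
def atz(c,uv,z):
    p,d=ray(c,uv); return p+d*(z-p[2])/d[2]
def proj(c,P):
    q=np.array(c['rotation']).T@(np.array(P)-np.array(c['position'])); return np.array([c['cx']-c['fx']*q[0]/q[2],c['cy']+c['fy']*q[1]/q[2]])
E
python3 - <<'E'
from h import *
o=r.observe(); print(o)
for n in ['top','side']:
    c=r.camera(n); cv2.imwrite(f'pics/{n}0.png',c['img']); print(n,c['position'],np.array(c['rotation']).round(3).tolist(),c['fx'],c['fy'],c['cx'],c['cy'],[k for k in c])
    for t in ['chest','drawer_left_front','drawer_right_front','lid_hinge','lid_edge','socket','oil_can','screw_jar','mug','tape_measure','wrench','screwdriver']:
        print(t,[(round(m['score'],2),np.round(m['xy']).tolist(),atz(c,m['xy'],{'drawer_left_front':.06,'drawer_right_front':.06,'lid_hinge':.1,'lid_edge':.27}.get(t,0)).round(3).tolist()) for m in r.mark_of(t,c)[:2]])
E
```

```text
{'clock': 0.0, 'q': array([ 1.13492247e+00,  8.79697694e-02,  1.37229757e+00, -1.40884437e-05,
        1.68361620e+00, -1.03133142e-01]), 'joint_vel': array([ 0.00028784, -0.00018639,  0.00160423, -0.00038413, -0.00035975,
       -0.00025752]), 'tau': array([ 3.47763144e-04, -3.51872528e+01, -3.13269424e+01, -3.11255235e-04,
        1.11814257e-02,  1.49822618e-06]), 'tcp_pos': array([0.17945576, 0.51935328, 0.2301091 ]), 'orientation': array([-2.98229996e-04,  1.65604586e-01,  9.86191568e-01, -1.10596055e-03]), 'wrist_force': array([ 0.21401154, -0.2466662 ,  0.00306265]), 'wrist_torque': array([ 0.01573   ,  0.00823929, -0.00359789]), 'finger_force': 0.0, 'grip_width': 1.0009094515929748}
top [0.30809469 0.04136185 1.44241153] [0.707, 0.072, -0.061, -0.701] 509.01172152262495 509.01172152262495 275.49222116804793 214.75831175563187 ['img', 'fx', 'fy', 'cx', 'cy', 'position', 'rotation', 'shot']Traceback (most recent call last):
  File "<stdin>", line 6, in <module>
  File "h.py", line 8, in atz
    p,d=ray(c,uv); return p+d*(z-p[2])/d[2]
        ~~~^^^^^^
  File "h.py", line 5, in ray
    d=np.array([(uv[0]-c['cx'])/c['fx'],-(uv[1]-c['cy'])/c['fy'],-1.]); d=np.array(c['rotation'])@d
                                                                          ~~~~~~~~~~~~~~~~~~~~~~~^~
ValueError: matmul: Input operand 1 has a mismatch in its core dimension 0, with gufunc signature (n?,k),(k,m?)->(n?,m?) (size 3 is different from 4)
```

```bash
sed -i "s/np.array(c\['rotation'\])/rot(c)/g" h.py; cat >> h.py <<'E'
def rot(c): return R.from_quat(np.roll(c['rotation'],-1)).as_matrix()
E
python3 - <<'E'
from h import *
for n in ['top','side']:
    c=r.camera(n); cv2.imwrite(f'pics/{n}0.png',c['img']); print(n,c['position'],rot(c).round(2).tolist())
    for t in ['chest','drawer_left_front','drawer_right_front','lid_hinge','lid_edge','socket','oil_can','screw_jar','mug','tape_measure','wrench','screwdriver']:
        print(t,[(round(m['score'],2),np.round(m['xy']).tolist(),atz(c,m['xy'],{'drawer_left_front':.06,'drawer_right_front':.06,'lid_hinge':.1,'lid_edge':.27}.get(t,0)).round(3).tolist()) for m in r.mark_of(t,c)[:2]])
E
```

```text
top [0.30809469 0.04136185 1.44241153] [[0.01, 0.98, -0.19], [-1.0, 0.01, -0.02], [-0.01, 0.19, 0.98]]
chest [(0.91, [301.0, 194.0], [0.646, -0.008, 0.0])]
drawer_left_front [(0.9, [277.0, 242.0], [0.496, 0.059, 0.06])]
drawer_right_front [(0.88, [331.0, 247.0], [0.482, -0.089, 0.06])]
lid_hinge [(0.81, [301.0, 159.0], [0.72, -0.006, 0.1]), (0.17, [274.0, 242.0], [0.489, 0.065, 0.1])]
lid_edge [(0.63, [302.0, 157.0], [0.671, -0.001, 0.27]), (0.6, [302.0, 160.0], [0.664, -0.003, 0.27])]
socket [(0.43, [302.0, 267.0], [0.433, -0.011, 0.0])]
oil_can [(0.75, [212.0, 243.0], [0.5, 0.247, 0.0])]
screw_jar [(0.63, [216.0, 199.0], [0.628, 0.237, 0.0])]
mug [(0.79, [388.0, 240.0], [0.512, -0.256, 0.0])]
tape_measure [(0.62, [386.0, 182.0], [0.681, -0.255, 0.0])]
wrench [(0.8, [420.0, 208.0], [0.604, -0.351, 0.0])]
screwdriver [(0.85, [184.0, 231.0], [0.533, 0.326, 0.0])]
side [ 0.3627738  -0.93010867  0.90450562] [[0.98, 0.13, -0.18], [-0.22, 0.61, -0.76], [0.01, 0.78, 0.63]]
chest [(0.94, [300.0, 245.0], [0.631, -0.006, 0.0])]
drawer_left_front [(0.82, [243.0, 218.0], [0.491, 0.067, 0.06])]
drawer_right_front [(0.77, [247.0, 263.0], [0.473, -0.1, 0.06])]
lid_hinge [(0.9, [334.0, 211.0], [0.72, -0.001, 0.1]), (0.34, [247.0, 180.0], [0.522, 0.183, 0.1])]
lid_edge [(0.75, [321.0, 160.0], [0.672, -0.01, 0.27]), (0.58, [244.0, 218.0], [0.46, -0.183, 0.27])]
socket [(0.46, [224.0, 260.0], [0.423, -0.02, 0.0]), (0.26, [242.0, 201.0], [0.508, 0.217, 0.0])]
oil_can [(0.88, [241.0, 197.0], [0.509, 0.234, 0.0])]
screw_jar [(0.9, [274.0, 194.0], [0.611, 0.228, 0.0]), (0.34, [247.0, 260.0], [0.482, -0.032, 0.0])]
mug [(0.76, [278.0, 326.0], [0.515, -0.252, 0.0]), (0.44, [244.0, 179.0], [0.534, 0.326, 0.0])]
tape_measure [(0.84, [345.0, 317.0], [0.672, -0.26, 0.0])]
wrench [(0.55, [327.0, 360.0], [0.599, -0.361, 0.0])]
screwdriver [(0.74, [244.0, 180.0], [0.533, 0.322, 0.0])]
```

View pics/top0.png

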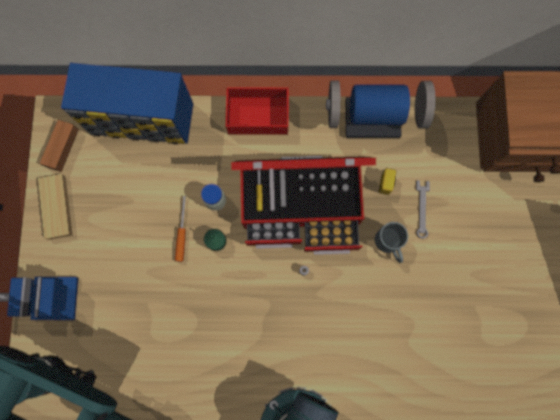

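View pics/side0.png

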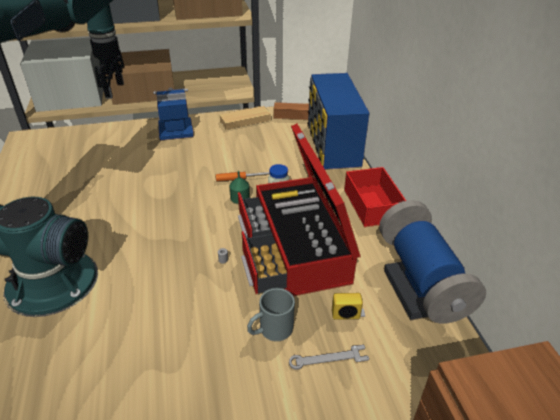

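```bash
cat > fit.py <<'E'
from h import *
from scipy.optimize import least_squares
def pts(v):
    x,y,w,dl,dr,a=v; M=np.array([[np.cos(w),-np.sin(w),0],[np.sin(w),np.cos(w),0],[0,0,1]])
    f=lambda p:M@np.array(p)+[x,y,0]
    lid=lambda rr,n,yy:f([.085-rr*np.cos(a)+n*np.sin(a),yy,.1+rr*np.sin(a)+n*np.cos(a)])
    return dict(chest=f([0,0,0]),lid_hinge=f([.085,0,.1]),drawer_left_front=f([-.091-dl,.08,.06]),drawer_right_front=f([-.091-dr,-.08,.06]),lid_edge=lid(.182,.005,0)),f,lid
E
python3 - <<'E'
from fit import *
cs=[r.camera(n) for n in ['top','side']]
obs=[]
for c in cs:
    for t in ['chest','drawer_left_front','drawer_right_front','lid_hinge','lid_edge']:
        obs.append((c,t,r.mark_of(t,c)[0]['xy']))
fun=lambda v:np.concatenate([proj(c,pts(v)[0][t])-uv for c,t,uv in obs]+[[(v[2]-.0)/.1]])
s=least_squares(fun,[.64,-.005,.03,.05,.06,1.2],loss='soft_l1')
print(s.x.round(4),s.fun.round(1)); np.save('v.npy',s.x)
ims=[]
for c,(x0,y0,x1,y1) in zip(cs,[(180,120,440,300),(180,110,400,320)]):
    k=3 if len(ims)==0 else 2.8
    im=cv2.resize(c['img'][y0:y1,x0:x1],None,fx=k,fy=k,interpolation=cv2.INTER_CUBIC)
    im=cv2.convertScaleAbs(im,alpha=1.4)
    P,f,lid=pts(s.x); dl,dr=s.x[3:5]
    L=[[lid(0,.005,-.173),lid(.182,.005,-.173),lid(.182,.005,.173),lid(0,.005,.173)],[f([-.085,-.165,.1]),f([.085,-.165,.1]),f([.085,.165,.1]),f([-.085,.165,.1])]]
    for d,yc in((dl,.08),(dr,-.08)): L.append([f([-.091-d,yc+q,z]) for q,z in((-.077,.024),(.077,.024),(.077,.09),(-.077,.09))])
    for l in L: cv2.polylines(im,[np.int32([(proj(c,p)-[x0,y0])*k for p in l])],True,(255,255,0),1)
    ims.append(im)
cv2.imwrite('pics/o1.png',ims[0]);cv2.imwrite('pics/o2.png',ims[1])
E
```

```text
[ 0.6386 -0.0092  0.0416  0.0532  0.071   1.2028] [-0.3  0.2 -1.9  2.5 -0.1  1.9 -1.5  0.3 -0.  -0.1  0.3  2.3  1.6 -0.3
  2.5  1.1  0.5  1.8 -0.1  0.   0.4]
```

View pics/o1.png

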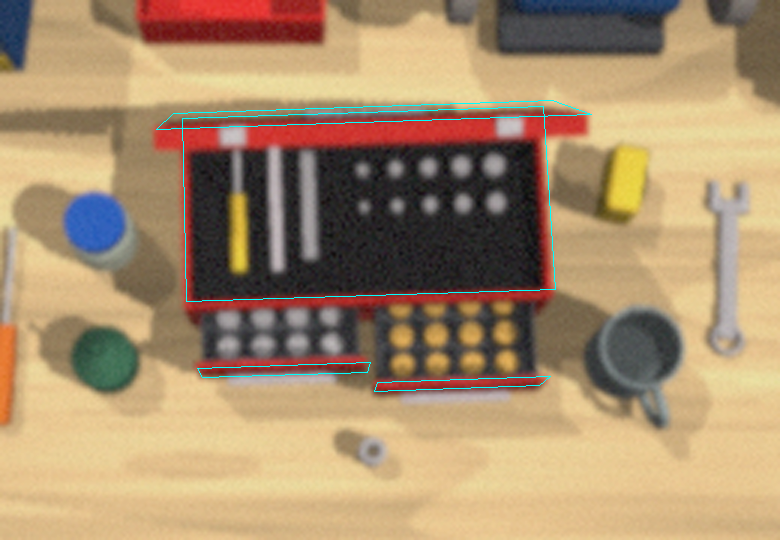

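View pics/o2.png

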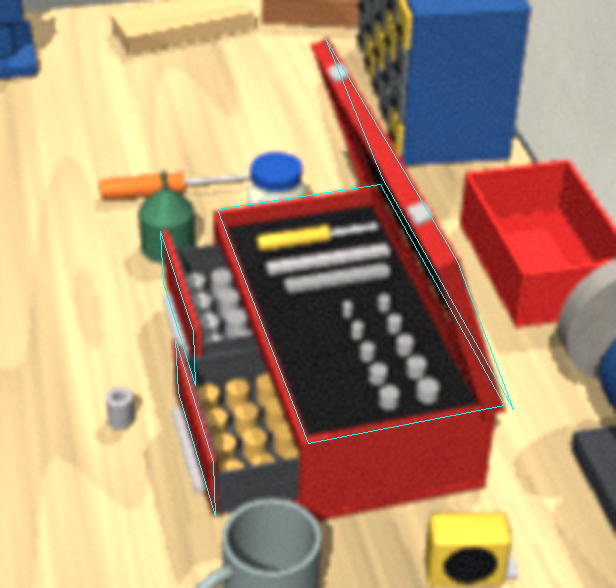

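Emit:
move_arm --commands '[[[0,0,0],[0,0,-10.6]],[[0,0,0],[0,0,-10.6]],[[0,0,0],[0,-10,0]],[[0,0,0],[0,-10,0]],[[0,0,0],[0,-10,0]],[[0,0,0],[0,-10,0]],[[0,0,0],[0,0,0]]]' --gripper 0 --force 20

```text
clock: 2.88
tcp_pos: [0.1771, 0.5192, 0.2285]
orientation: [0.341, -0.021, 0.94, 0.005]
wrist_force: [-0.3, -0.6, -0.4]
grip_width: -0.0
finger_force: 0.0
```

```bash
cat > go.py <<'E'
# usage: go.py cx cy cz [tilt]: target TCP in chest frame -> shift in tool axes and turn
import sys
from fit import *
v=np.load('v.npy'); o=r.observe()
T=R.from_quat(np.roll(o['orientation'],-1)).as_matrix(); C=R.from_euler('z',v[2]).as_matrix()
p=C.T@(o['tcp_pos']-[v[0],v[1],0])
print('t',round(o['clock'],2),'chest tcp',p.round(4),'F',o['wrist_force'].round(1),'tool xyz in chest',(C.T@T).round(3).tolist())
for k in range(1,len(sys.argv)):
    t=np.array([float(a) for a in sys.argv[k].split(',')])
    print(t,'tool shift mm',(T.T@C@(t[:3]-p)*1000).round(1)); p=t[:3]
print('turn to align(tilt40) deg',np.degrees(R.from_matrix(T.T@C@np.array([[-.766,0,.643],[0,1,0],[-.643,0,-.766]])).as_rotvec()).round(1),'tilt0',np.degrees(R.from_matrix(T.T@C@np.diag([-1.,1,-1])).as_rotvec()).round(1))
E
python3 go.py -.22,.08,.18 -.21,.08,.055 -.155,.08,.055
```

```text
t 2.88 chest tcp [-0.4391  0.5471  0.2285] F [-0.3 -0.6 -0.4] tool xyz in chest [[-0.767, -0.0, 0.641], [-0.004, 1.0, -0.004], [-0.641, -0.005, -0.767]]
[-0.22  0.08  0.18] tool shift mm [-135.3 -466.8  179.6]
[-0.21   0.08   0.055] tool shift mm [ 72.5   0.7 102.3]
[-0.155  0.08   0.055] tool shift mm [-42.2  -0.   35.3]
turn to align(tilt40) deg [-0.2 -0.1  0.2] tilt0 [-0.3 39.9  0.1]
```

Emit:
move_arm --commands '[[[-0.0113,-0.0389,0.015],[0,0,0]],[[-0.0113,-0.0389,0.015],[0,0,0]],[[-0.0113,-0.0389,0.015],[0,0,0]],[[-0.0113,-0.0389,0.015],[0,0,0]],[[-0.0113,-0.0389,0.015],[0,0,0]],[[-0.0113,-0.0389,0.015],[0,0,0]],[[-0.0113,-0.0389,0.015],[0,0,0]],[[-0.0113,-0.0389,0.015],[0,0,0]],[[-0.0113,-0.0389,0.015],[0,0,0]],[[-0.0113,-0.0389,0.015],[0,0,0]]]'

```text
clock: 4.12
tcp_pos: [0.3781, 0.1365, 0.1913]
orientation: [0.344, -0.017, 0.939, 0.007]
wrist_force: [0.7, 0.6, -0.8]
grip_width: 0.006
finger_force: 0.0
```

Emit:
move_arm --commands '[[[-0.0113,-0.0389,0.015],[0,0,0]],[[-0.0113,-0.0389,0.015],[0,0,0]],[[0,0,0],[0,0,0]]]'

```text
clock: 4.5
tcp_pos: [0.418, 0.0555, 0.1823]
orientation: [0.343, -0.011, 0.939, 0.004]
wrist_force: [-0.2, 0.8, 0.0]
grip_width: -0.003
finger_force: 0.0
```

```bash
python3 go.py -.21,.08,.055 -.165,.08,.055
```

```text
t 4.5 chest tcp [-0.2177  0.0738  0.1823] F [-0.2  0.8  0. ] tool xyz in chest [[-0.764, 0.018, 0.644], [0.014, 1.0, -0.011], [-0.645, 0.0, -0.765]]
[-0.21   0.08   0.055] tool shift mm [ 76.2   6.3 102.2]
[-0.165  0.08   0.055] tool shift mm [-34.4   0.8  29. ]
turn to align(tilt40) deg [-0.7  0.1 -0.8] tilt0 [-0.3 40.1 -1. ]
```

Emit:
move_arm --commands '[[[0.019,0.0015,0.0255],[0,0,0]],[[0.019,0.0015,0.0255],[0,0,0]],[[0.019,0.0015,0.0255],[0,0,0]],[[0.019,0.0015,0.0255],[0,0,0]],[[-0.0115,0,0.0097],[0,0,0]],[[-0.0115,0,0.0097],[0,0,0]],[[-0.0115,0,0.0097],[0,0,0]],[[0,0,0],[0,0,0]],[[0,0,0],[0,0,0]]]'

```text
clock: 5.62
tcp_pos: [0.4685, 0.0701, 0.0538]
orientation: [0.342, -0.018, 0.94, 0.007]
wrist_force: [-0.7, 0.1, -1.0]
grip_width: 0.001
finger_force: 0.0
```

```bash
python3 go.py -.135,.08,.055; python3 - <<'E'
from h import *
a=r.camera('side');b=r.camera('top')
im=np.hstack([cv2.resize(a['img'][150:320,180:340],None,fx=2.45,fy=2.45),cv2.resize(b['img'][150:320,230:390],None,fx=2.45,fy=2.45)])
cv2.imwrite('pics/c1.png',cv2.convertScaleAbs(im,alpha=1.3))
E
```

```text
t 5.62 chest tcp [-0.1667  0.0863  0.0538] F [-0.7  0.1 -1. ] tool xyz in chest [[-0.766, 0.003, 0.643], [0.003, 1.0, -0.002], [-0.643, 0.0, -0.766]]
[-0.135  0.08   0.055] tool shift mm [-25.1  -6.2  19.4]
turn to align(tilt40) deg [-0.1 -0.  -0.2] tilt0 [-0.  40.  -0.2]
```

View pics/c1.png

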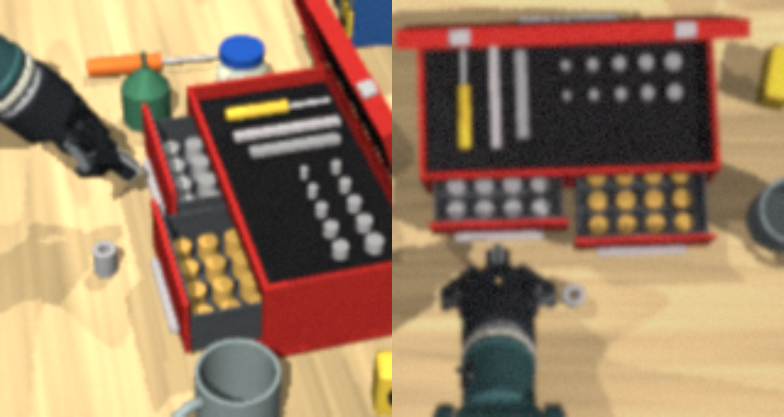

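Emit:
move_arm --commands '[[[-0.003,-0.006,0.0026],[0,0,0]],[[-0.0046,0,0.0039],[0,0,0]],[[-0.0046,0,0.0039],[0,0,0]],[[-0.0046,0,0.0039],[0,0,0]],[[-0.0046,0,0.0039],[0,0,0]],[[-0.0046,0,0.0039],[0,0,0]],[[-0.0046,0,0.0039],[0,0,0]],[[-0.0046,0,0.0039],[0,0,0]]]'

```text
clock: 6.72
tcp_pos: [0.5154, 0.0653, 0.0531]
orientation: [0.342, -0.017, 0.94, 0.006]
wrist_force: [-2.2, 0.3, 1.8]
grip_width: -0.0
finger_force: 1.1
```

```bash
python3 go.py -.099,.08,.055
```

```text
t 6.72 chest tcp [-0.1199  0.0796  0.0531] F [-2.2  0.3  1.8] tool xyz in chest [[-0.766, 0.004, 0.643], [0.003, 1.0, -0.003], [-0.643, 0.0, -0.766]]
[-0.099  0.08   0.055] tool shift mm [-17.2   0.5  12. ]
turn to align(tilt40) deg [-0.2 -0.  -0.2] tilt0 [-0.1 40.  -0.2]
```

Emit:
move_arm --commands '[[[-0.0039,0,0.0028],[0,0,0]],[[-0.0039,0,0.0028],[0,0,0]],[[-0.0023,0,0.0019],[0,0,0]],[[-0.0015,0,0.0013],[0,0,0]],[[-0.0015,0,0.0013],[0,0,0]],[[0,0,0],[0,0,0]]]'

```text
clock: 7.48
tcp_pos: [0.5315, 0.0658, 0.0537]
orientation: [0.342, -0.017, 0.94, 0.006]
wrist_force: [-0.9, 0.6, -1.1]
grip_width: 0.0
finger_force: 0.8
```

Emit:
move_arm --commands '[[[-0.0015,0,0.0013],[0,0,0]],[[-0.0015,0,0.0013],[0,0,0]],[[0,0,0],[0,0,0]]]'

```text
clock: 7.85
tcp_pos: [0.5333, 0.0659, 0.0533]
orientation: [0.34, -0.018, 0.94, 0.006]
wrist_force: [-28.6, -3.0, 17.5]
grip_width: -0.002
finger_force: 14.0
```

```bash
python3 go.py -.099,.08,.055
```

```text
t 7.85 chest tcp [-0.1021  0.0794  0.0533] F [-28.6  -3.   17.5] tool xyz in chest [[-0.769, 0.004, 0.639], [0.003, 1.0, -0.003], [-0.639, -0.001, -0.769]]
[-0.099  0.08   0.055] tool shift mm [-3.4  0.6  0.6]
turn to align(tilt40) deg [-0.2 -0.3 -0.1] tilt0 [-0.1 39.7 -0.2]
```

Emit:
move_arm --commands '[[[0.0077,0,-0.0064],[0,0,0]],[[0.0083,0,-0.0331],[0,0,0]],[[0.0083,0,-0.0331],[0,0,0]],[[0.0083,0,-0.0331],[0,0,0]],[[0,-0.04,0],[0,0,0]],[[0,-0.04,0],[0,0,0]],[[0,-0.04,0],[0,0,0]],[[0,-0.0395,0],[0,0,0]],[[0,0,0],[0,0,0]]]'

```text
clock: 8.98
tcp_pos: [0.4492, -0.1011, 0.1154]
orientation: [0.343, -0.014, 0.939, 0.004]
wrist_force: [-0.0, 0.5, -1.2]
grip_width: -0.003
finger_force: 0.0
```

```bash
python3 go.py -.195,-.08,.055
```

```text
t 8.97 chest tcp [-0.193  -0.0839  0.1154] F [-0.   0.5 -1.2] tool xyz in chest [[-0.764, 0.012, 0.645], [0.008, 1.0, -0.009], [-0.645, -0.002, -0.764]]
[-0.195 -0.08   0.055] tool shift mm [40.5  4.  44.8]
turn to align(tilt40) deg [-0.5  0.1 -0.4] tilt0 [-0.4 40.1 -0.6]
```

Emit:
move_arm --commands '[[[0.0135,0.0013,0.0149],[0,0,0]],[[0.0135,0.0013,0.0149],[0,0,0]],[[0.0135,0.0013,0.0149],[0,0,0]],[[-0.0077,0,0.0064],[0,0,0]],[[-0.0046,0,0.0039],[0,0,0]],[[-0.0046,0,0.0039],[0,0,0]],[[-0.0046,0,0.0039],[0,0,0]],[[-0.0046,0,0.0039],[0,0,0]],[[-0.0046,0,0.0039],[0,0,0]],[[-0.0046,0,0.0039],[0,0,0]]]'

```text
clock: 10.22
tcp_pos: [0.4933, -0.0901, 0.0542]
orientation: [0.341, -0.017, 0.94, 0.006]
wrist_force: [-2.4, -0.7, 2.6]
grip_width: -0.002
finger_force: 1.1
```

Emit:
move_arm --commands '[[[-0.0046,0,0.0039],[0,0,0]],[[-0.0046,0,0.0039],[0,0,0]],[[-0.0046,0,0.0039],[0,0,0]],[[-0.0046,0,0.0039],[0,0,0]],[[0,0,0],[0,0,0]]]'

```text
clock: 10.85
tcp_pos: [0.5174, -0.0891, 0.0541]
orientation: [0.341, -0.017, 0.94, 0.006]
wrist_force: [-0.1, -0.2, 0.3]
grip_width: 0.003
finger_force: 0.0
```

```bash
python3 go.py -.102,-.08,.055
```

```text
t 10.85 chest tcp [-0.1244 -0.0748  0.0541] F [-0.1 -0.2  0.3] tool xyz in chest [[-0.767, 0.006, 0.642], [0.004, 1.0, -0.004], [-0.642, -0.001, -0.767]]
[-0.102 -0.08   0.055] tool shift mm [-17.8  -5.1  13.7]
turn to align(tilt40) deg [-0.2 -0.1 -0.2] tilt0 [-0.2 39.9 -0.3]
```

Emit:
move_arm --commands '[[[-0.0038,0,0.0032],[0,0,0]],[[-0.0038,0,0.0032],[0,0,0]],[[-0.0038,0,0.0032],[0,0,0]],[[-0.0023,0,0.0019],[0,0,0]],[[-0.0008,0,0.0006],[0,0,0]],[[-0.0008,0,0.0006],[0,0,0]],[[0,0,0],[0,0,0]]]'

```text
clock: 11.72
tcp_pos: [0.5367, -0.0884, 0.0538]
orientation: [0.341, -0.017, 0.94, 0.006]
wrist_force: [-1.6, 0.3, -0.5]
grip_width: -0.0
finger_force: 0.7
```

Emit:
move_arm --commands '[[[-0.0008,0,0.0006],[0,0,0]],[[-0.0008,0,0.0006],[0,0,0]],[[0,0,0],[0,0,0]]]'

```text
clock: 12.1
tcp_pos: [0.5388, -0.0883, 0.0541]
orientation: [0.341, -0.017, 0.94, 0.006]
wrist_force: [-2.1, 1.1, -1.1]
grip_width: -0.002
finger_force: 1.0
```

```bash
python3 go.py -.102,-.08,.055
```

```text
t 12.1 chest tcp [-0.103  -0.075   0.0541] F [-2.1  1.1 -1.1] tool xyz in chest [[-0.767, 0.006, 0.641], [0.004, 1.0, -0.004], [-0.641, -0.001, -0.767]]
[-0.102 -0.08   0.055] tool shift mm [-1.4 -5.  -0. ]
turn to align(tilt40) deg [-0.3 -0.1 -0.3] tilt0 [-0.2 39.9 -0.3]
```

Emit:
move_arm --commands '[[[-0.0008,0,0.0006],[0,0,0]],[[0,0,0],[0,0,0]]]'

```text
clock: 12.35
tcp_pos: [0.5392, -0.0883, 0.0539]
orientation: [0.341, -0.017, 0.94, 0.006]
wrist_force: [-9.0, -0.1, 2.5]
grip_width: -0.0
finger_force: 4.2
```

Emit:
move_arm --commands '[[[-0.0008,0,0.0006],[0,0,0]],[[0,0,0],[0,0,0]]]'

```text
clock: 12.6
tcp_pos: [0.5394, -0.0883, 0.0538]
orientation: [0.34, -0.017, 0.94, 0.006]
wrist_force: [-18.8, -1.9, 9.4]
grip_width: -0.003
finger_force: 9.6
```

Emit:
move_arm --commands '[[[-0.0008,0,0.0006],[0,0,0]],[[0,0,0],[0,0,0]]]'

```text
clock: 12.85
tcp_pos: [0.5396, -0.0883, 0.0537]
orientation: [0.339, -0.018, 0.94, 0.006]
wrist_force: [-29.3, -2.7, 15.3]
grip_width: 0.002
finger_force: 15.0
```

Emit:
move_arm --commands '[[[0.0077,0,-0.0064],[0,0,0]],[[0.0077,0,-0.0064],[0,0,0]],[[-0.0136,0.01,-0.0474],[0,0,0]],[[-0.0136,0.02,-0.0474],[0,0,0]],[[-0.0136,0.02,-0.0474],[0,0,0]],[[-0.0136,0.02,-0.0474],[0,0,0]],[[0,0,0],[0,10,0]],[[0,0,0],[0,10,0]],[[0,0,0],[0,10,0]],[[0,0,0],[0,10,0]]]'

```text
clock: 14.1
tcp_pos: [0.4403, -0.0216, 0.2364]
orientation: [-0.001, -0.018, 1.0, -0.001]
wrist_force: [0.7, 0.1, -0.2]
grip_width: -0.003
finger_force: 0.0
```

```bash
python3 go.py -.15,0,.335 .08,0,.335 .08,0,.25; python3 - <<'E'
from fit import *
c=r.camera('top');s=r.camera('side')
cv2.imwrite('pics/d1.png',cv2.convertScaleAbs(cv2.resize(s['img'][90:320,170:420],None,fx=2.5,fy=2.5),alpha=1.3))
E
```

```text
t 14.1 chest tcp [-0.1986 -0.0041  0.2364] F [ 0.7  0.1 -0.2] tool xyz in chest [[-1.0, 0.006, -0.003], [0.006, 1.0, -0.001], [0.003, -0.001, -1.0]]
[-0.15   0.     0.335] tool shift mm [-48.3   4.3 -98.7]
[0.08  0.    0.335] tool shift mm [-230.     1.3   -0.7]
[0.08 0.   0.25] tool shift mm [-0.2  0.1 85. ]
turn to align(tilt40) deg [ -0.2 -40.2  -0.3] tilt0 [-0.1 -0.2 -0.3]
```

View pics/d1.png

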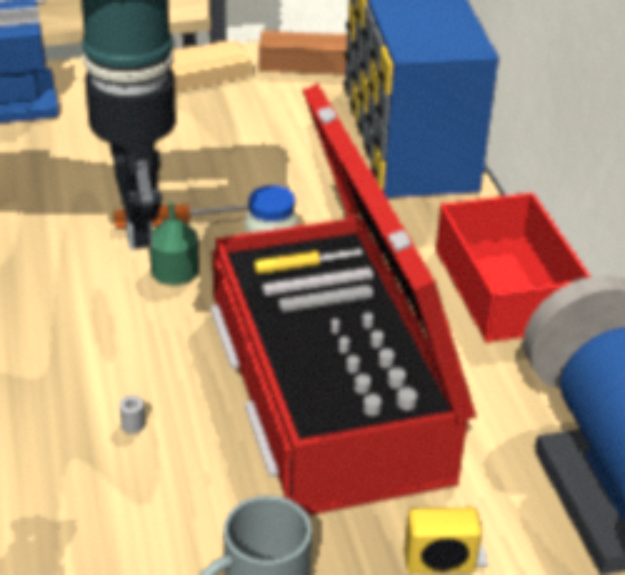

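Emit:
move_arm --commands '[[[-0.016,-0.029,-0.033],[0,0,0]],[[-0.016,-0.029,-0.033],[0,0,0]],[[-0.016,-0.029,-0.033],[0,0,0]],[[-0.033,0,0],[0,0,0]],[[-0.033,0,0],[0,0,0]],[[-0.033,0,0],[0,0,0]],[[0,0,0],[0,0,0]]]'

```text
clock: 15.08
tcp_pos: [0.5902, -0.1033, 0.3325]
orientation: [-0.001, -0.018, 1.0, 0.0]
wrist_force: [-0.4, 0.1, 0.6]
grip_width: 0.005
finger_force: 0.0
```

```bash
python3 go.py .08,-.09,.335; python3 -c "
from h import *
print(r.observe()['q'])"
```

```text
t 15.07 chest tcp [-0.0523 -0.0921  0.3325] F [-0.4  0.1  0.6] tool xyz in chest [[-1.0, 0.006, -0.001], [0.006, 1.0, 0.0], [0.001, 0.0, -1.0]]
[ 0.08  -0.09   0.335] tool shift mm [-132.3    2.8   -2.6]
turn to align(tilt40) deg [ -0.1 -40.1  -0.3] tilt0 [ 0.  -0.1 -0.3]
[-2.67778599e-01  2.04458882e-01  1.03948756e+00 -2.75241081e-04
  1.89873048e+00 -1.87471478e+00]
```

Emit:
move_arm --commands '[[[-0.033,0,0],[0,0,0]],[[-0.033,0,0],[0,0,0]],[[-0.033,0,0],[0,0,0]],[[-0.033,0,0],[0,0,0]],[[0,0,0],[0,0,0]]]'

```text
clock: 15.7
tcp_pos: [0.722, -0.0989, 0.3311]
orientation: [-0.002, -0.018, 1.0, 0.0]
wrist_force: [0.3, 0.8, -1.0]
grip_width: 0.0
finger_force: 0.0
```

```bash
python3 go.py .08,-.09,.25; python3 - <<'E'
from fit import *
print(r.observe()['q'])
s=r.camera('side')
cv2.imwrite('pics/d2.png',cv2.convertScaleAbs(cv2.resize(s['img'][60:300,200:440],None,fx=2.5,fy=2.5),alpha=1.3))
E
```

```text
t 15.7 chest tcp [ 0.0796 -0.0931  0.3311] F [ 0.3  0.8 -1. ] tool xyz in chest [[-1.0, 0.006, -0.004], [0.006, 1.0, 0.0], [0.004, 0.0, -1.0]]
[ 0.08 -0.09  0.25] tool shift mm [-0.7  3.1 81.1]
turn to align(tilt40) deg [ -0.1 -40.2  -0.3] tilt0 [ 0.  -0.2 -0.3]
[-2.13592290e-01  5.43069697e-01  5.93624159e-01 -6.88206450e-04
  2.00870272e+00 -1.82046460e+00]
```

View pics/d2.png

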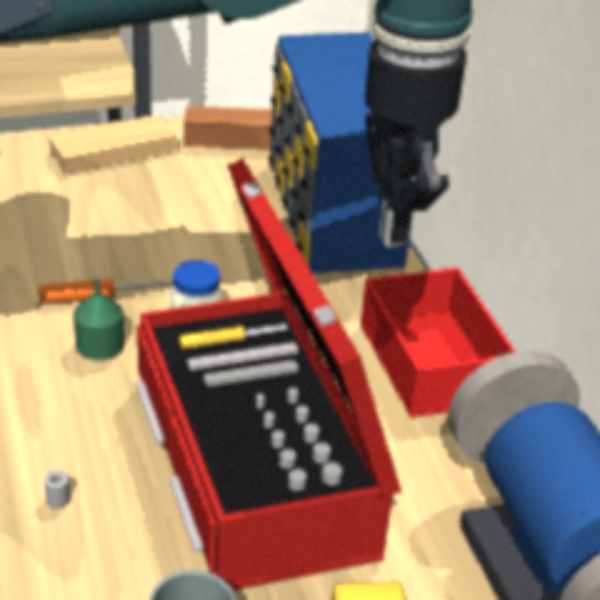

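Emit:
move_arm --commands '[[[0,0.001,0.027],[0,0,0]],[[0,0.001,0.027],[0,0,0]],[[0,0.001,0.026],[0,0,0]],[[0.012,0,0],[0,0,0]],[[0.012,0,0],[0,0,0]],[[0.005,0,0],[0,0,0]],[[0,0,0],[0,0,0]]]'

```text
clock: 16.62
tcp_pos: [0.6915, -0.097, 0.2552]
orientation: [0.0, -0.017, 1.0, -0.001]
wrist_force: [0.9, -0.7, 0.4]
grip_width: 0.002
finger_force: 0.0
```

```bash
python3 go.py .0427,-.09,.251
```

```text
t 16.62 chest tcp [ 0.0492 -0.0899  0.2552] F [ 0.9 -0.7  0.4] tool xyz in chest [[-1.0, 0.007, 0.001], [0.007, 1.0, -0.001], [-0.001, -0.001, -1.0]]
[ 0.0427 -0.09    0.251 ] tool shift mm [ 6.5 -0.1  4.2]
turn to align(tilt40) deg [ -0.2 -40.   -0.3] tilt0 [-0.1  0.1 -0.4]
```

Emit:
move_arm --commands '[[[0.0035,0,0.004],[0,0,0]],[[0.003,0,0],[0,0,0]],[[0.0074,0,0.0031],[0,0,0]],[[0.0074,0,0.0031],[0,0,0]],[[0.0071,0,0.0038],[0,0,0]],[[0.0071,0,0.0038],[0,0,0]]]'

```text
clock: 17.38
tcp_pos: [0.6563, -0.0982, 0.2357]
orientation: [-0.001, -0.018, 1.0, -0.0]
wrist_force: [2.3, -1.2, 1.2]
grip_width: -0.0
finger_force: 1.2
```

```bash
python3 go.py .0137,-.09,.2373
```

```text
t 17.38 chest tcp [ 0.014  -0.0897  0.2357] F [ 2.3 -1.2  1.2] tool xyz in chest [[-1.0, 0.006, -0.001], [0.006, 1.0, -0.001], [0.001, -0.001, -1.0]]
[ 0.0137 -0.09    0.2373] tool shift mm [ 0.3 -0.3 -1.6]
turn to align(tilt40) deg [ -0.2 -40.1  -0.3] tilt0 [-0.1 -0.1 -0.4]
```

Contact with ~2.6 N; the lid is moving. Continue the arc.

Emit:
move_arm --commands '[[[0.0066,0,0.0045],[0,0,0]],[[0.0066,0,0.0045],[0,0,0]],[[0.0062,0,0.0051],[0,0,0]],[[0.0062,0,0.0051],[0,0,0]],[[0.0056,0,0.0057],[0,0,0]],[[0.0056,0,0.0057],[0,0,0]]]'

```text
clock: 18.12
tcp_pos: [0.6195, -0.0994, 0.2044]
orientation: [-0.001, -0.018, 1.0, -0.0]
wrist_force: [-0.5, -0.2, 2.9]
grip_width: -0.001
finger_force: 1.0
```

```bash
python3 go.py -.0232,-.09,.2069
```

```text
t 18.12 chest tcp [-0.0228 -0.0894  0.2044] F [-0.5 -0.2  2.9] tool xyz in chest [[-1.0, 0.006, -0.002], [0.006, 1.0, -0.001], [0.002, -0.001, -1.0]]
[-0.0232 -0.09    0.2069] tool shift mm [ 0.4 -0.7 -2.5]
turn to align(tilt40) deg [ -0.2 -40.1  -0.3] tilt0 [-0.  -0.1 -0.4]
```

Emit:
move_arm --commands '[[[0.005,0,0.0062],[0,0,0]],[[0.005,0,0.0062],[0,0,0]],[[0.0044,0,0.0067],[0,0,0]],[[0.0044,0,0.0067],[0,0,0]],[[0.0037,0,0.0071],[0,0,0]],[[0.0037,0,0.0071],[0,0,0]],[[0.003,0,0.0074],[0,0,0]],[[0.003,0,0.0074],[0,0,0]]]'

```text
clock: 19.12
tcp_pos: [0.5875, -0.1006, 0.1496]
orientation: [-0.001, -0.018, 1.0, -0.0]
wrist_force: [0.1, 0.8, 1.5]
grip_width: 0.002
finger_force: 0.8
```

```bash
python3 go.py -.0554,-.09,.1521
```

```text
t 19.12 chest tcp [-0.0548 -0.0892  0.1496] F [0.1 0.8 1.5] tool xyz in chest [[-1.0, 0.006, -0.002], [0.006, 1.0, -0.001], [0.002, -0.001, -1.0]]
[-0.0554 -0.09    0.1521] tool shift mm [ 0.6 -0.8 -2.5]
turn to align(tilt40) deg [ -0.2 -40.1  -0.3] tilt0 [-0.  -0.1 -0.4]
```

Emit:
move_arm --commands '[[[0.002,0,0.007],[0,0,0]],[[0.002,0,0.007],[0,0,0]],[[0.0015,0,0.007],[0,0,0]],[[0.001,0,0.006],[0,0,0]],[[0.001,0,0.005],[0,0,0]],[[0.0005,0,0.003],[0,0,0]],[[0,0,0.002],[0,0,0]],[[0,0,0],[0,0,0]]]'

```text
clock: 20.12
tcp_pos: [0.5796, -0.1009, 0.113]
orientation: [-0.001, -0.018, 1.0, -0.0]
wrist_force: [-0.7, 0.2, -0.5]
grip_width: 0.002
finger_force: 0.0
```

Emit:
move_arm --commands '[[[0,0,0.002],[0,0,0]],[[0,0,0.0015],[0,0,0]],[[0,0,0.001],[0,0,0]],[[0,0,0],[0,0,0]]]'

```text
clock: 20.62
tcp_pos: [0.5797, -0.1009, 0.1085]
orientation: [-0.001, -0.018, 1.0, -0.0]
wrist_force: [0.3, 0.1, 0.4]
grip_width: -0.004
finger_force: 0.0
```

Emit:
move_arm --commands '[[[0,0,0.001],[0,0,0]],[[0,0,0.001],[0,0,0]],[[0,0,0],[0,0,0]]]'

```text
clock: 21.0
tcp_pos: [0.5797, -0.1009, 0.1066]
orientation: [-0.001, -0.018, 1.0, -0.0]
wrist_force: [-0.4, 0.4, 0.4]
grip_width: -0.002
finger_force: 0.4
```

Emit:
move_arm --commands '[[[0,0,0.001],[0,0,0]],[[0,0,0.001],[0,0,0]],[[0,0,0],[0,0,0]]]'

```text
clock: 21.38
tcp_pos: [0.5796, -0.1009, 0.1051]
orientation: [-0.001, -0.018, 1.0, -0.0]
wrist_force: [-1.8, 0.5, 2.9]
grip_width: 0.001
finger_force: 1.7
```

Emit:
move_arm --commands '[[[0,0,0.001],[0,0,0]],[[0,0,0],[0,0,0]]]'

```text
clock: 21.62
tcp_pos: [0.5797, -0.1009, 0.1051]
orientation: [-0.001, -0.018, 1.0, -0.0]
wrist_force: [-3.6, 0.4, 6.5]
grip_width: 0.003
finger_force: 3.4
```

Emit:
move_arm --commands '[[[0,0,0.001],[0,0,0]],[[0,0,0],[0,0,0]]]'

```text
clock: 21.88
tcp_pos: [0.5797, -0.1009, 0.105]
orientation: [-0.0, -0.018, 1.0, -0.001]
wrist_force: [-5.6, 0.9, 9.7]
grip_width: 0.002
finger_force: 5.0
```

Emit:
move_arm --commands '[[[0,0,0.001],[0,0,0]],[[0,0,0],[0,0,0]],[[0,0,-0.01],[0,0,0]],[[0,0,-0.03],[0,0,0]],[[0,0,-0.04],[0,0,0]],[[0.04,0,-0.03],[0,0,0]],[[0.05,0,0],[0,0,0]],[[0.05,0,0],[0,0,0]],[[0.05,0,0],[0,0,0]],[[0,0,0],[0,0,0]]]'

```text
clock: 23.12
tcp_pos: [0.3879, -0.1074, 0.2119]
orientation: [-0.0, -0.017, 1.0, -0.001]
wrist_force: [0.7, 0.4, -0.2]
grip_width: -0.002
finger_force: 0.0
```

```bash
python3 - <<'E'
from h import *
a=r.camera('side');b=r.camera('top')
im=np.hstack([cv2.resize(a['img'][130:340,190:380],None,fx=2.1,fy=2.1),cv2.resize(b['img'][120:330,240:430],None,fx=2.1,fy=2.1)])
cv2.imwrite('pics/e1.png',cv2.convertScaleAbs(im,alpha=1.3))
for c in(a,b): print([(t,np.round(m[0]['xy'],1).tolist()) for t in ['drawer_left_front','drawer_right_front','lid_edge'] if (m:=r.mark_of(t,c))])
from fit import *
v=np.load('v.npy');v[3:]=0;P=pts(v)[0]
for c in(a,b): print([(t,proj(c,P[t]).round(1).tolist()) for t in ['drawer_left_front','drawer_right_front','lid_edge']])
E
```

```text
[('drawer_left_front', [260.1, 215.4]), ('drawer_right_front', [273.5, 255.3]), ('lid_edge', [266.2, 222.3])]
[('drawer_left_front', [273.9, 228.6]), ('drawer_right_front', [332.0, 221.5]), ('lid_edge', [307.0, 224.7])]
[('drawer_left_front', [262.8, 215.2]), ('drawer_right_front', [278.0, 255.8]), ('lid_edge', [267.6, 221.6])]
[('drawer_left_front', [274.2, 224.2]), ('drawer_right_front', [332.2, 222.3]), ('lid_edge', [303.9, 222.6])]
```

View pics/e1.png

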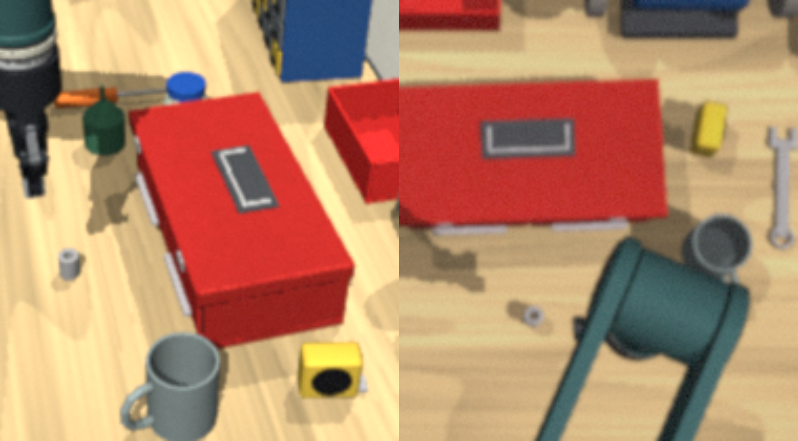

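```bash
python3 -c "
from rig import r
print(r.hand_in())"
```

```text
the job is handed in; nothing more can be done
None
```

I pushed both drawers home against their stops, then swung the lid shut from behind. The last pictures show the chest closed and the things around it still in place. The job was handed in at about 23 s, and the hand-in returned no verdict. The final push on each drawer reached about 29–33 N.

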